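# Spread a snap ring over the axle stub of a desk gearbox

## Task

Lift the blue lid off the round grey gearbox by its knob and lay it, knob up and without dropping it, on the cork mat. Then take the snap-ring pliers out of their rack by the red handles, squeeze them all the way so that the ring on their tips is spread, and slide the ring down over the axle stub in the gearbox to the groove just above the brass bearing. Finish while holding: keep the pliers upright and squeezed, the spread ring around the groove, carried by the hand and not leaning hard on the bearing or axle; leave the phone, mug and marker alone.

Things in the scene. Friction and masses are not known exactly. Their poses are not given: they have to be found in the camera images.
- housing: Round grey gearbox fixed to the desk, 110 mm across, 56 mm high, 5 mm wall, lidded at the start. Origin: centre of its underside, on the axle's axis. Inside, the upright steel axle stub, 27 mm across, reaches 50 mm above the desk (chamfered). Round its foot: a brass bearing 60 mm across, top at 26 mm. The dark groove (23 mm across) is the axle from 26 to 35 mm, directly above the bearing.
- groove (a point): Point on the axle's axis at the lower edge of the groove, level with the top of the brass bearing (26 mm above the desk).
- shaft_top (a point): Centre of the axle stub's top, 50 mm above the desk.
- lid: Loose blue lid, 120 g: flange 112 mm in diameter and 5 mm thick on top of a 96 mm disc, 4 mm thick, that drops 4 mm into the gearbox's mouth with 2 mm play all round. Origin: centre of its underside; z up through the knob. On the gearbox its origin is 52 mm above the desk; on the mat 3 mm.
- lid_knob (a point): Middle of the lid's round aluminium knob: 24 mm in diameter, 20 mm high, 27 mm above the lid's origin (knob top at 37 mm).
- mat: Fixed square cork mat, 150 x 150 x 3 mm. Origin: centre of its underside, on the desk. The lid belongs here, well on the mat.
- rack: Fixed plywood rack, base 100 x 110 x 8 mm, origin at the centre of its underside, with two uprights (+-36 mm along its y) on which the pliers' head rests 103 mm above the desk. The pliers lift straight up out of its 7 mm high lips. Between the uprights it is 60 mm wide and open along x.
- pliers: Snap-ring pliers, about 0.22 kg, upright in the rack, tips down, aligned with it. Origin: centre line, at the ring's underside (20 mm above the desk in the rack). z up, y across the handles, x towards the ring. Head 24 x 76 x 14 mm, centre 90 mm above the origin. The level steel ring (3 mm thick, 31 mm outside, 23 mm inside when closed) stays on the tips; squeezing the handles spreads it.
- handles (a point): Grip here: midway between the red handles, 145 mm above the pliers' origin. The handles are 16 mm wide (x) and reach 105 to 165 mm above the origin. Over their outer faces (y): 53 mm here at rest (59 at the top), 36 mm squeezed home, faces then parallel. They close along y against a spring: 4 N each to start, 11 N to reach the stop; grip with 20 to 30 N to hold them at the stop.
- ring_center (a point): Point fixed to the pliers, on the level of the ring's underside, where the axle's axis passes when the spread ring is centred round it: 4.4 mm from the pliers' origin along the pliers' +x. Fully spread, the ring clears the axle by about 3.5 mm all round.
- squeeze (a joint): Angle of one handle (the other follows): 0 at rest, 0.156 rad squeezed to the stop (ring fully spread). Below about 75 % of that the ring does not pass over the axle.
- phone: Black phone lying on the desk, 72 x 150 x 8 mm. Origin: centre of its underside. To be left alone.
- mug: White mug, 76 mm in diameter, 80 mm high, handle at its +y. Origin: centre of its underside. To be left alone.
- marker: Yellow and black flat marker, 120 x 24 x 16 mm, long side along x. Origin: underside, 8 mm from the middle of its length. To be left alone.
Things that resemble listed ones, but are neither listed nor needed, are in the scene too. Several things have the shape of the lid; the one meant has the colours described above.

How it is judged:
By the outcome, as a careful person would: the job done as asked, in the order asked, and still so for the second after the job is handed in, while the arm keeps its last pose, push and grip.
It also fails if it takes over 66 s, if anything falls off the work surface, if the arm or the gripper's body presses on something with over 40 N, if the wrist force passes 120 N, or if a joint passes its speed limit or range.

## Robot

A 6-joint arm with a two-finger parallel gripper is mounted at the origin on the work surface. World frame = base frame: x ahead of the robot, y to its left, z up, the work surface at z = 0. Lengths are in m, angles in rad, forces in N, time in s.
With the tool pointing down it reaches from about 0.325 to 0.85 m from the base axis. Payload 4.4 kg.
Tool frame: the origin (TCP) lies at the very end of the fingers, on their centre line; the grasp point (between the pads) lies 19 mm behind it (manip.grip_depth is the z of the grasp point in the tool frame, in m); z points along the fingers, y is the direction in which the jaws open and shut (so a half turn about z gives the same grasp; the last joint's range is limited). The gripper opens to 94 mm and grips with 3 to 60 N. Pads are 16 mm wide; open, the fingers measure 119 mm over their backs; the gripper's body (75 mm by 177 mm) begins 78 mm behind the grasp point.
Start: joints at [-1.435, 0.207, 1.542, -0, 1.393, -0.15], TCP at [0.162, -0.552, 0.175] pointing down, gripper open.
Joint ranges: [-2.73, 2.73], [-0.86, 2.22], [0.23, 2.46], [-1.11, 4.25], [0.08, 2.63], [-2.82, 2.82]. Speed limits (rad/s): [2.79, 2.79, 3.14, 3.14, 3.14, 3.14].

## Interface

Orientations are given as a unit quaternion [w, x, y, z].
In Python, from cell import manip, camera gives the robot as it stands.
- The arm moves only by the tool arm_command, never from a script. Its argument "moves" is a list of rows, each a list of 3 entries, a list of its own where there are three numbers: the shift along the world's x, y, z in mm, then the turn, a rotation vector about the world's x, y, z in degrees, then the finger opening in mm, from 0 to 94. A call has exactly 8 rows; each row is the pose to reach, as a shift and turn from the pose measured when the call began; what a row does not reach only later rows make up. A row lasts 1/10 s, in which the tool goes at most 50 mm and 8.59 degrees, less where a joint would pass 70% of its speed; a pose out of reach is approached as far as the arm can. A call with a gripper value outside its range is refused whole. The fingers move at their own pace and stop on an object; "squeeze" is the grip in N (left out, the last holds). Time passes only in rows, so rows that repeat a pose let the fingers close, or fill a call up. It gives the time, the measured TCP pose, the force and the opening at its end, in the units of the state.
- manip.observe(): the state, without advancing time (a new reading comes with each control period).
- camera(name): name is "scene" or "top" or "wrist"; returns a dict with "img" (384x512x3 uint8, blue, green, red), "fx", "fy", "cx", "cy" (pixels), "pose" (4x4, takes a point from camera to world coordinates). Camera axes: x right, y down, z forward; pixel columns grow to the right and rows downward; lengths in m; the calibration is good to about 2 mm. The wrist camera is an equidistant fisheye: a pixel r from the principal point sees the ray r / f radians off the axis. A picture is of the moment at which its call begins. There is no depth.
- manip.job_done(): hands the job in, once; it reports no verdict.
The state is a dict: "time_s": time; "joints": joint angles; "qd": joint speeds; "joint_torque": joint torques, N m; "tool_pos": TCP position; "ee_rot": TCP orientation; "force": force on the tool from outside, world axes, zero at the start; "ft_torque": the same for the moment, N m; "finger_gap": opening from 0.0 (shut) to 1.0 (fully open).
Only numpy, scipy, OpenCV 4.12 (cv2) and the standard library are available. Lean on these libraries where they do the work, as an engineer would, in place of code of your own. Each camera call takes 0.05 s, during which the arm holds its last target. There are 200 camera calls.

## Working session

There is one attempt and no reset: what is moved stays moved. The work goes in short steps, Python scripts to look and compute and a tool call to move; the robot and the scene stay as the last step left them, time stands still between calls to the robot, and variables do not carry over. Pictures are saved under pics/ and viewed, about 8 in all and at most 12, crops included, and the job is handed in when it is done.

Besides the shell and the picture viewer there is one more tool, called by a JSON object that holds its "fn" and its "kwargs". arm_command: Moves the arm, as the interface text tells. Its arguments: {"type":"object","properties":{"moves":{"type":"array"},"squeeze":{"type":"number"}},"required":["moves"]}

```bash
mkdir -p pics; ls
cat > h.py <<'E'
import numpy as np, cv2
from cell import manip, camera
def ray(c,u,v,fish=False):
    x=(u-c["cx"])/c["fx"]; y=(v-c["cy"])/c["fy"]
    if fish:
        r=np.hypot(x,y); s=np.sin(r)/r if r>1e-9 else 1; d=np.array([x*s,y*s,np.cos(r)])
    else: d=np.array([x,y,1.])
    P=np.array(c["pose"]); return P[:3,3],P[:3,:3]@d
def onz(c,u,v,z,fish=False):
    o,d=ray(c,u,v,fish); return o+d*(z-o[2])/d[2]
def proj(c,p):
    P=np.array(c["pose"]); q=P[:3,:3].T@(np.array(p)-P[:3,3]); return np.array([c["cx"]+c["fx"]*q[0]/q[2],c["cy"]+c["fy"]*q[1]/q[2]])
E
python3 - <<'E'
from h import *
a=camera("scene");b=camera("top")
import pickle;pickle.dump((a,b),open("v0.pkl","wb"))
cv2.imwrite("pics/scene0.png",cv2.resize(a["img"],(800,600)));cv2.imwrite("pics/top0.png",cv2.resize(b["img"],(800,600)))
for c in(a,b):print(c["fx"],c["cx"],c["cy"],np.round(c["pose"],3))
print(manip.observe(),manip.grip_depth)
E
```

```text
pics
496.32558487848894 260.37757744548003 183.45120396034406 [[ 0.106  0.59  -0.801  1.673]
 [ 0.994 -0.073  0.078 -0.015]
 [-0.013 -0.804 -0.594  0.944]
 [ 0.     0.     0.     1.   ]]
492.29790126956436 257.04877104687915 189.3422664439378 [[-0.018 -0.995  0.096  0.466]
 [-1.     0.017 -0.01   0.094]
 [ 0.008 -0.097 -0.995  1.204]
 [ 0.     0.     0.     1.   ]]
{'time_s': 0.1, 'joints': array([-1.43549315e+00,  2.07326294e-01,  1.54274827e+00,  9.18360408e-06,
        1.39351905e+00, -1.50451438e-01]), 'qd': array([ 0.0010811 , -0.00187357, -0.00350675,  0.00099314, -0.00031279,
        0.0015998 ]), 'joint_torque': array([-8.77249495e-04, -3.71870291e+01, -2.82293093e+01,  7.00660120e-02,
        3.11850349e-02, -4.74955209e-05]), 'tool_pos': array([ 0.16199653, -0.55090958,  0.17364161]), 'ee_rot': array([-1.00041789e-03,  9.89810010e-01,  1.42390813e-01,  1.20965932e-05]), 'force': array([1.08883699, 0.14183123, 0.14199941]), 'ft_torque': array([ 0.02087541, -0.01529018,  0.01876709]), 'finger_gap': 1.000727912622458} -0.0188
```

View pics/scene0.png

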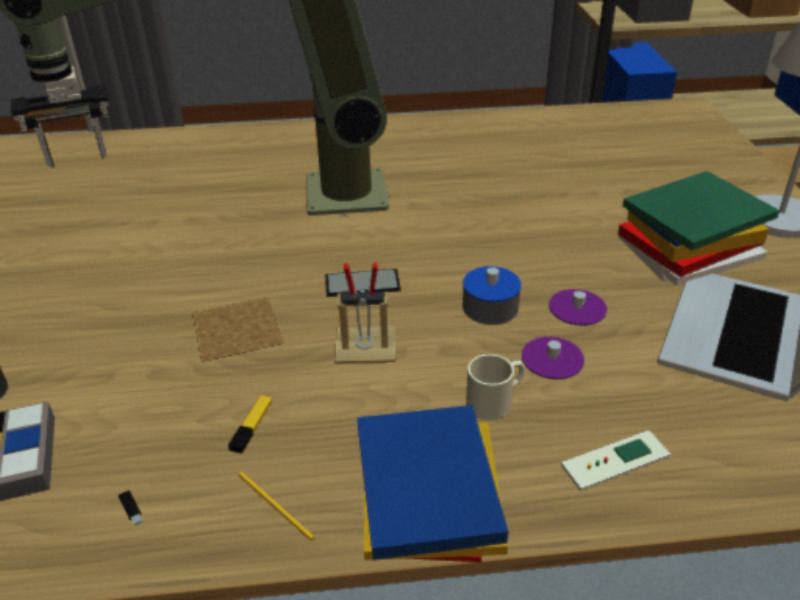

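View pics/top0.png

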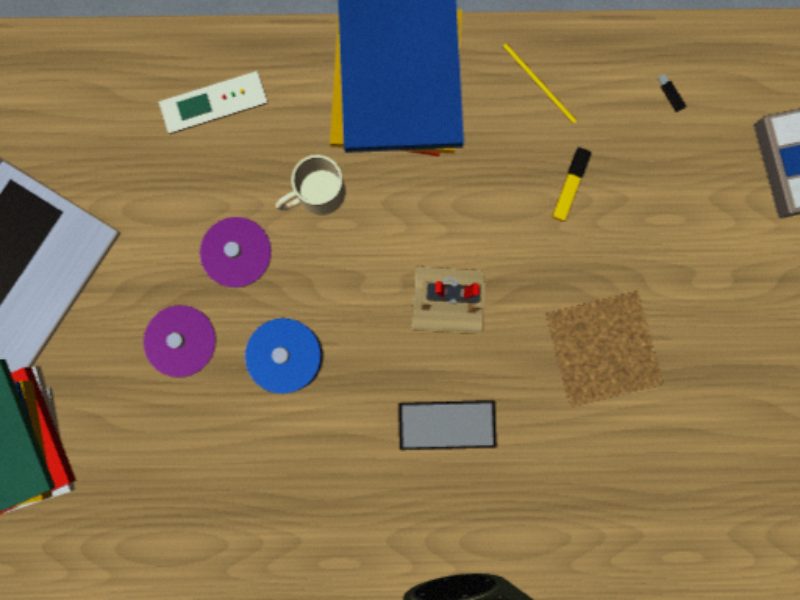

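The scene view shows the rack and pliers at about (363,310), the cork mat at (237,328), and the phone at (363,283). Three lids are candidates. The blue one on the grey gearbox is at scene (492,293) and top (283,355). The purple ones lie on the desk at top (235,252) and (180,341). The blue one on the gearbox fits, so I'll confirm it in a crop and measure.

Run:
```python
from h import *
import pickle;a,b=pickle.load(open("v0.pkl","rb"))
s=0.64
def comp(mask,u,v):
    n,l,st,ce=cv2.connectedComponentsWithStats(mask.astype(np.uint8)); 
    d=[np.hypot(*(ce[i]-[u,v])) if st[i,4]>12 else 1e9 for i in range(1,n)]; i=1+int(np.argmin(d)); return l==i
def rect(m):
    p=np.argwhere(m)[:,::-1].astype(np.float32); return cv2.minAreaRect(p)
hb=cv2.cvtColor(b["img"],cv2.COLOR_BGR2HSV).astype(int); ha=cv2.cvtColor(a["img"],cv2.COLOR_BGR2HSV).astype(int)
def centre(m):
    c,_=cv2.findContours(m.astype(np.uint8),cv2.RETR_EXTERNAL,cv2.CHAIN_APPROX_NONE); return cv2.fitEllipse(max(c,key=len))
for nm,c,h,u,v in(("top",b,hb,181,227),("scene",a,ha,314,184)):
    m=comp((abs(h[...,0]-110)<12)&(h[...,1]>120),u,v); e=centre(m)
    print(nm,"lid",np.round(e[0],1),np.round(e[1],1),np.round(onz(c,*e[0],.061)*1e3,1))
# knob top view
m=comp((hb[...,1]<90)&(hb[...,2]>120),179,227);p=np.argwhere(m).mean(0)[::-1];print("knob top",p,np.round(onz(b,*p,.089)*1e3,1))
m=comp((ha[...,1]<90)&(ha[...,2]>120),315,177);p=np.argwhere(m).mean(0)[::-1];print("knob scene",p,np.round(onz(a,*p,.081)*1e3,1))
# mat: brownish darker than desk
hp=lambda im:print([ (im[y,x]).tolist() for x,y in((386,224),(300,235),(450,200),(276,206))])
hp(hb)
# red handles
for nm,c,h in(("top",b,hb),("scene",a,ha)):
    red=((h[...,0]<8)|(h[...,0]>172))&(h[...,1]>140)&(h[...,2]>80)
    n,l,st,ce=cv2.connectedComponentsWithStats(red.astype(np.uint8))
    for i in range(1,n):
        if st[i,4]>8: print(nm,"red",np.round(ce[i],1),st[i], np.round(onz(c,*ce[i],.155)*1e3,1))
x=b["img"][160:225,255:320]; y=a["img"][150:240,200:345]; z=b["img"][190:265,90:215]
X=np.zeros((560,800,3),np.uint8)
X[:280,:280]=cv2.resize(x,(280,280),interpolation=2); X[:270,300:750]=cv2.resize(z,(450,270),interpolation=2);X[285:555,:435]=cv2.resize(y,(435,270),interpolation=2)
X[285:555,450:780]=cv2.resize(b["img"][180:265,340:444],(330,270),interpolation=2)
cv2.imwrite("pics/crop1.png",X)
```

```text
top lid [180.8 227.4] [46.9 47.7] [491.4 260.3  61. ]
scene lid [314.4 181.9] [20.9 36.4] [495.8 262.6  61. ]
knob top [178.69230769 227.20512821] [491.4 261.   89. ]
knob scene [314.90322581 172.74193548] [476.7 266.8  81. ]
[[17, 147, 127], [19, 126, 150], [20, 126, 144], [20, 100, 169]]
top red [273.6  97.8] [266  97  15   3  20] [767.7  43.6 155. ]
top red [280.1 183.2] [278 180   5   8  35] [580.2  33.7 155. ]
top red [301.5 185.5] [296 181  11  10  76] [574.5 -12.1 155. ]
top red [ 12.5 240.1] [  7 236  12   9  74] [468.9 601.7 155. ]
top red [ 32.9 290.2] [ 23 256  22  58 387] [363.7 556.1 155. ]
top red [  3.2 326.2] [  0 324   8   5  12] [291.3 615.6 155. ]
scene red [408.3 149.6] [397 142  26  20 117] [497.9 535.8 155. ]
scene red [452.3 165.8] [432 156  55  21 288] [593.7 628.1 155. ]
scene red [223.3 177.4] [220 169   7  20  49] [570.2  -8.6 155. ]
scene red [239.9 170.1] [238 168   4   5  14] [541.3  38.7 155. ]
scene red [302.1 357. ] [295 356  13   4  26] [1146.   107.6  155. ]
scene red [289. 358.] [285 358   9   1   9] [1145.4   83.6  155. ]
```

View pics/crop1.png

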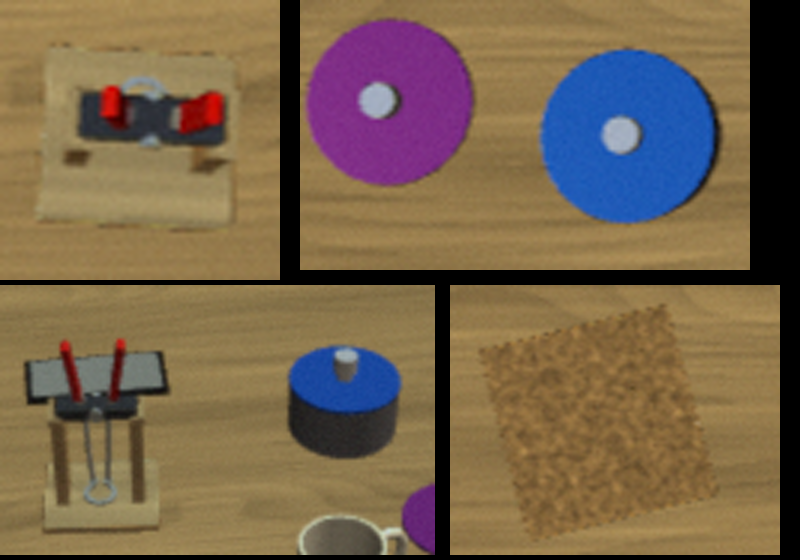

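The crop shows the blue lid on the grey gearbox, so that is the one meant. The two purple lids lie on the desk. The ring sticks out on the far side of the head (up in the top view), so the pliers' +x is roughly world +x.

Run:
```python
from h import *
import pickle;a,b=pickle.load(open("v0.pkl","rb"))
k=330/104
M=[onz(b,340+(u-450)/k,180+(v-285)/k,.003)*1e3 for u,v in((480,350),(667,306),(718,495),(535,537))]
print(np.round(M,0),np.mean(M,0))
k=280/65
R=np.array([onz(b,255+u/k,160+v/k,.008)*1e3 for u,v in((50,48),(237,58),(233,226),(40,218))])
print(np.round(R,0),R.mean(0)); 
for d in (R[1]-R[0],R[2]-R[3],R[0]-R[3],R[1]-R[2]): print(np.degrees(np.arctan2(d[1],d[0])),np.hypot(*d[:2]))
H=np.array([onz(b,255+u/k,160+v/k,.117)*1e3 for u,v in((80,92),(226,97),(226,144),(78,138))]);print(np.round(H,0),H.mean(0))
```

```text
[[ 551. -144.    3.]
 [ 583. -290.    3.]
 [ 437. -323.    3.]
 [ 407. -181.    3.]] [ 494.64400989 -234.57284686    3.        ]
[[626.  58.   8.]
 [619. -49.   8.]
 [523. -44.   8.]
 [530.  65.   8.]] [574.66498765   7.62248601   8.        ]
-94.0380605432424 106.58472874882024
-93.36388021744426 109.10008949833575
-4.460464271036346 96.95302305351947
-2.9643130827203104 95.68347526571536
[[589.  46. 117.]
 [585. -29. 117.]
 [560. -29. 117.]
 [565.  47. 117.]] [574.73374152   8.77942805 117.        ]
```

{"fn": "arm_command", "kwargs": {"moves": [[[10, 30, 60], [0, 0, -4], 94], [[30, 70, 90], [0, 0, -8], 94], [[50, 120, 90], [0, 0, -12], 94], [[70, 170, 90], [0, 0, -16], 94], [[90, 220, 90], [0, 0, -16], 94], [[110, 270, 90], [0, 0, -16], 94], [[130, 320, 90], [0, 0, -16], 94], [[150, 370, 90], [0, 0, -16], 94]]}}

```text
time_s: 0.9
tool_pos: [0.2976, -0.2149, 0.2632]
ee_rot: [-0.001, 1.0, 0.003, 0.0]
force: [0.5, -0.1, 0.6]
finger_gap: 0.999
```

{"fn": "arm_command", "kwargs": {"moves": [[[20, 50, 0], [0, 0, 0], 60], [[40, 100, 0], [0, 0, 0], 60], [[60, 150, 0], [0, 0, 0], 60], [[80, 200, 0], [0, 0, 0], 60], [[100, 250, 0], [0, 0, 0], 60], [[120, 300, 0], [0, 0, 0], 60], [[140, 345, 0], [0, 0, 0], 60], [[160, 390, 0], [0, 0, 0], 60]]}}

```text
time_s: 1.7
tool_pos: [0.4481, 0.1558, 0.2629]
ee_rot: [-0.001, 1.0, 0.003, 0.0]
force: [1.0, -1.4, -0.1]
finger_gap: 0.636
```

{"fn": "arm_command", "kwargs": {"moves": [[[15, 35, 0], [0, 0, 0], 60], [[30, 70, -10], [0, 0, 0], 60], [[35, 85, -40], [0, 0, 0], 60], [[34, 86, -80], [0, 0, 0], 60], [[34, 86, -110], [0, 0, 0], 60], [[34, 86, -110], [0, 0, 0], 60], [[34, 86, -110], [0, 0, 0], 60], [[34, 86, -110], [0, 0, 0], 60]]}}

```text
time_s: 2.5
tool_pos: [0.4838, 0.2422, 0.1552]
ee_rot: [-0.002, 1.0, 0.003, 0.002]
force: [0.8, -0.0, 0.0]
finger_gap: 0.638
```

Run:
```python
from h import *
w=camera("wrist"); cv2.imwrite("pics/w1.png",w["img"]); print(w["fx"],w["cx"],w["cy"],np.round(w["pose"],3))
h=cv2.cvtColor(w["img"],cv2.COLOR_BGR2HSV).astype(int)
m=((abs(h[...,0]-110)<12)&(h[...,1]>120)).astype(np.uint8)
c,_=cv2.findContours(m,cv2.RETR_EXTERNAL,cv2.CHAIN_APPROX_NONE);c=max(c,key=len)
e=cv2.fitEllipse(c);print(e, onz(w,*e[0],.061,True))
P=np.array([onz(w,*q[0],.061,True)[:2] for q in c]);print(P.min(0),P.max(0),cv2.minEnclosingCircle((P*1e3).astype(np.float32)))
print(manip.observe()["tool_pos"])
```

```text
297.3186396354542 253.5755350212419 192.86770596774286 [[ 0.007 -0.966 -0.259  0.559]
 [-1.    -0.008  0.001  0.243]
 [-0.003  0.259 -0.966  0.365]
 [ 0.     0.     0.     1.   ]]
((236.02423095703125, 177.1728973388672), (100.7780990600586, 102.7029037475586), 103.79100036621094) [0.49424763 0.26187241 0.061     ]
[0.43725021 0.20811079] [0.54757442 0.316891  ] ((492.43121337890625, 262.57177734375), 55.322853088378906)
[0.48399594 0.24220978 0.15552758]
```

View pics/w1.png

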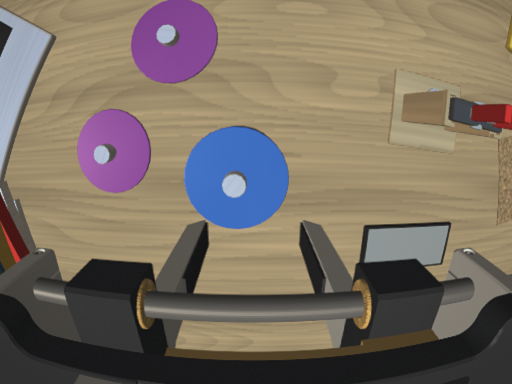

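The wrist view shows the blue lid at (236,177) and its knob at (234,185). That puts the lid at about (492,262) mm, in agreement with the top view. I'll descend with the jaws open and grip the knob.

{"fn": "arm_command", "kwargs": {"moves": [[[4, 10, 0], [0, 0, 0], 60], [[8, 20, 0], [0, 0, 0], 60], [[8, 20, -20], [0, 0, 0], 60], [[8, 20, -40], [0, 0, 0], 60], [[8, 20, -60], [0, 0, 0], 60], [[8, 20, -75], [0, 0, 0], 60], [[8, 20, -84], [0, 0, 0], 60], [[8, 20, -89], [0, 0, 0], 60]]}}

```text
time_s: 3.35
tool_pos: [0.4919, 0.2625, 0.0659]
ee_rot: [-0.002, 1.0, 0.003, 0.002]
force: [0.1, -0.4, 0.0]
finger_gap: 0.641
```

{"fn": "arm_command", "kwargs": {"moves": [[[0, 0, 0], [0, 0, 0], 40], [[0, 0, 0], [0, 0, 0], 30], [[0, 0, 0], [0, 0, 0], 15], [[0, 0, 0], [0, 0, 0], 15], [[0, 0, 0], [0, 0, 0], 15], [[0, 0, 0], [0, 0, 0], 15], [[0, 0, 0], [0, 0, 0], 15], [[0, 0, 0], [0, 0, 0], 15]], "squeeze": 25}}

```text
time_s: 4.15
tool_pos: [0.4919, 0.2625, 0.0659]
ee_rot: [-0.002, 1.0, 0.003, 0.002]
force: [0.2, -0.3, 0.1]
finger_gap: 0.16
```

Closing to the commanded 15 mm with no resistance means nothing is gripped, so I'll look.

Run:
```python
from h import *
w=camera("wrist");a=camera("scene");b=camera("top")
X=np.zeros((600,800,3),np.uint8)
X[:384,:512]=w["img"]; X[:280,515:795]=cv2.resize(a["img"][110:230,260:380],(280,280)); X[300:580,515:795]=cv2.resize(b["img"][170:290,120:240],(280,280))
cv2.imwrite("pics/m1.png",X)
```

```text
(no output)
```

View pics/m1.png

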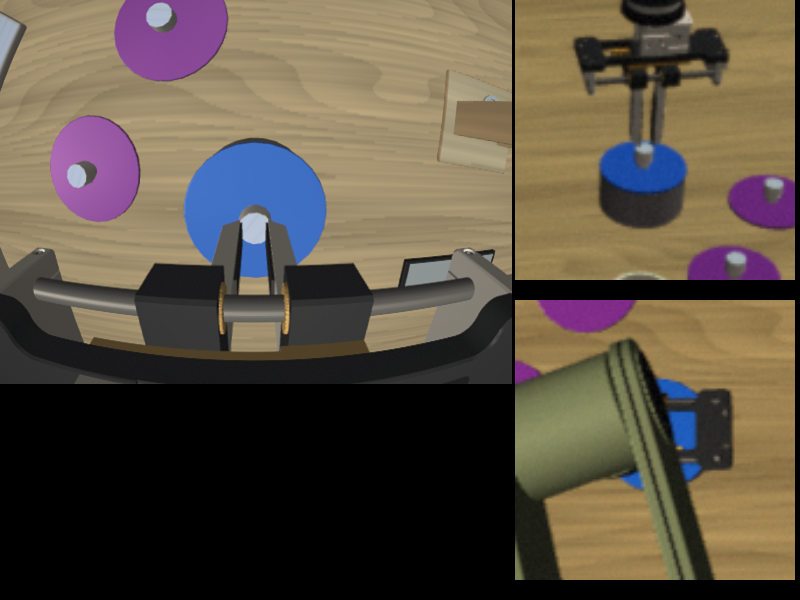

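Run:
```python
from h import *
w=camera("wrist");a=camera("scene")
def pf(c,p):
    P=np.array(c["pose"]); q=P[:3,:3].T@(np.array(p)-P[:3,3]); r=np.hypot(q[0],q[1]);t=np.arctan2(r,q[2]); return np.array([c["cx"]+c["fx"]*t*q[0]/r,c["cy"]+c["fy"]*t*q[1]/r])
o=manip.observe();T=o["tool_pos"];print(T,np.round(w["pose"],3))
print("tcp scene",proj(a,T),"wrist",pf(w,T), [pf(w,T+[0,s*.0075,0]) for s in(-1,1)])
for z in(.069,.089):print("knob",proj(a,[.492,.262,z]),pf(w,[.492,.262,z]))
X=np.zeros((600,800,3),np.uint8)
X[:500,:400]=cv2.resize(a["img"][140:190,295:335],(400,500),interpolation=2)
X[:400,400:]=cv2.resize(w["img"][170:270,205:305],(400,400),interpolation=2)
cv2.imwrite("pics/m2.png",X)
```

```text
[0.49191099 0.26243451 0.06585463] [[ 0.007 -0.966 -0.259  0.567]
 [-1.    -0.008  0.001  0.263]
 [-0.003  0.259 -0.966  0.276]
 [ 0.     0.     0.     1.   ]]
tcp scene [314.17911507 179.86924143] wrist [254.89091053 217.27943641] [array([264.90593996, 217.34911907]), array([244.87347423, 217.1912947 ])]
knob [314.09621724 179.04796072] [255.4841263 218.6066115]
knob [314.44411247 173.59842077] [255.56499681 228.71099454]
```

View pics/m2.png

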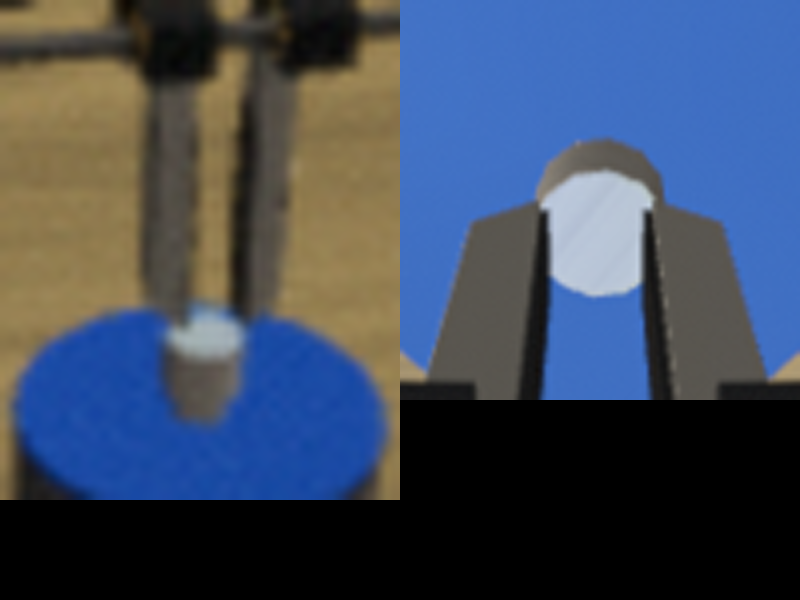

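Run:
```python
from h import *
w=camera("wrist");a=camera("scene")
for x in(.492,.500):
  for u,v in((240,221.2),(268.7,221.2),(223,225.5),(285.5,225.5),(241.7,223)):
    o,d=ray(w,u,v,True);print("wrist",x,u,np.round((o+d*(x-o[0])/d[0])*1e3,1))
  for u,v in((311.5,171.5),(313.5,173),(319,172),(321.5,171.5)):
    o,d=ray(a,u,v);print("scene",x,u,np.round((o+d*(x-o[0])/d[0])*1e3,1))
```

```text
wrist 0.492 240 [492.  273.2  74.8]
wrist 0.492 268.7 [492.  252.5  74.3]
wrist 0.492 223 [492.  284.6  83.7]
wrist 0.492 285.5 [492.  241.1  82.8]
wrist 0.492 241.7 [492.  271.8  78.4]
scene 0.492 311.5 [492.  252.7  97.4]
scene 0.492 313.5 [492.  259.   91.4]
scene 0.492 319 [492.  275.5  93.6]
scene 0.492 321.5 [492.  282.9  94.8]
wrist 0.5 240 [500.  272.1  96.2]
wrist 0.5 268.7 [500.  253.6  95.7]
wrist 0.5 223 [500.  282.3 104.2]
wrist 0.5 285.5 [500.  243.5 103.3]
wrist 0.5 241.7 [500.  270.9  99.4]
scene 0.5 311.5 [500.  250.9 103.2]
scene 0.5 313.5 [500.  257.2  97.2]
scene 0.5 319 [500.  273.5  99.4]
scene 0.5 321.5 [500.  280.9 100.5]
```

Both views put the fingertips at z ≈ 97 mm, although the reported TCP is 66 mm. The fingers therefore end about 30 mm short of the reported TCP and closed just above the knob (top at 89 mm). The lid has not moved. I'll reopen, go 27 mm lower, and watch the force.

{"fn": "arm_command", "kwargs": {"moves": [[[0, 0, 0], [0, 0, 0], 60], [[0, 0, 0], [0, 0, 0], 60], [[0, 0, 0], [0, 0, 0], 60], [[0, 0, 0], [0, 0, 0], 60], [[0, 0, -8], [0, 0, 0], 60], [[0, 0, -16], [0, 0, 0], 60], [[0, 0, -23], [0, 0, 0], 60], [[0, 0, -27], [0, 0, 0], 60]]}}

```text
time_s: 5.3
tool_pos: [0.4909, 0.2621, 0.0374]
ee_rot: [-0.001, 1.0, 0.003, 0.001]
force: [-0.1, -1.2, 0.1]
finger_gap: 0.637
```

{"fn": "arm_command", "kwargs": {"moves": [[[0, 0, 0], [0, 0, 0], 40], [[0, 0, 0], [0, 0, 0], 30], [[0, 0, 0], [0, 0, 0], 15], [[0, 0, 0], [0, 0, 0], 15], [[0, 0, 0], [0, 0, 0], 15], [[0, 0, 0], [0, 0, 0], 15], [[0, 0, 0], [0, 0, 0], 15], [[0, 0, 0], [0, 0, 0], 15]], "squeeze": 25}}

```text
time_s: 6.1
tool_pos: [0.4913, 0.2622, 0.0377]
ee_rot: [-0.001, 1.0, 0.003, 0.001]
force: [-0.2, -0.6, 1.3]
finger_gap: 0.249
```

Run:
```python
from h import *
w=camera("wrist");a=camera("scene")
X=np.zeros((500,800,3),np.uint8)
X[:500,:400]=cv2.resize(a["img"][140:190,295:335],(400,500),interpolation=2)
X[:400,400:]=cv2.resize(w["img"][170:270,205:305],(400,400),interpolation=2)
cv2.imwrite("pics/m3.png",X)
```

```text
(no output)
```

View pics/m3.png

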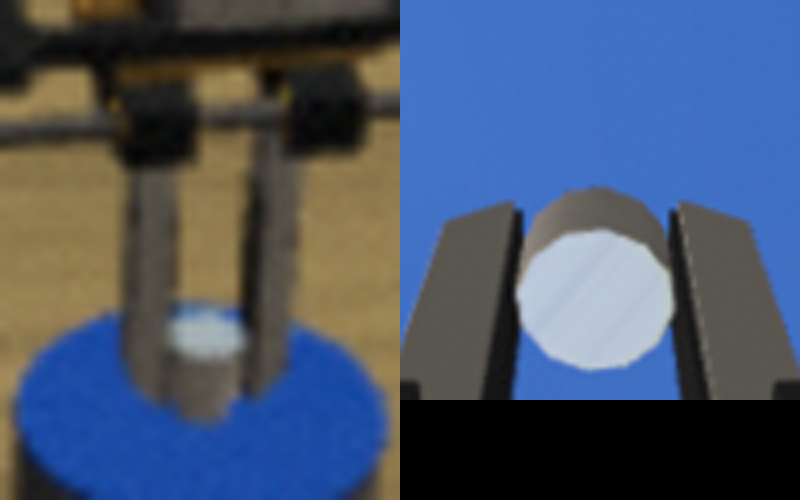

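The fingers now straddle the knob in both views, with a gap of 23.4 mm. Lifting gently, then passing in front of the rack to the mat.

{"fn": "arm_command", "kwargs": {"moves": [[[0, 0, 4], [0, 0, 0], 15], [[0, 0, 10], [0, 0, 0], 15], [[0, 0, 20], [0, 0, 0], 15], [[0, 0, 40], [0, 0, 0], 15], [[0, 0, 65], [0, 0, 0], 15], [[0, 0, 95], [0, 0, 0], 15], [[-5, -10, 120], [0, 0, 0], 15], [[-15, -30, 140], [0, 0, 0], 15]]}}

```text
time_s: 7.0
tool_pos: [0.4773, 0.233, 0.1805]
ee_rot: [-0.002, 1.0, 0.004, 0.003]
force: [0.0, 0.1, -0.5]
finger_gap: 0.249
```

{"fn": "arm_command", "kwargs": {"moves": [[[-12, -30, 10], [0, 0, 0], 15], [[-24, -65, 10], [0, 0, 0], 15], [[-35, -105, 10], [0, 0, 0], 15], [[-40, -145, 10], [0, 0, 0], 15], [[-40, -185, 10], [0, 0, 0], 15], [[-40, -225, 10], [0, 0, 0], 15], [[-40, -265, 10], [0, 0, 0], 15], [[-36, -305, 10], [0, 0, 0], 15]]}}

```text
time_s: 7.8
tool_pos: [0.441, -0.0735, 0.1915]
ee_rot: [-0.002, 1.0, 0.004, 0.004]
force: [1.0, 1.1, -0.6]
finger_gap: 0.249
```

{"fn": "arm_command", "kwargs": {"moves": [[[10, -35, 0], [0, 0, 0], 15], [[22, -70, 0], [0, 0, 0], 15], [[34, -105, 0], [0, 0, 0], 15], [[46, -135, 0], [0, 0, 0], 15], [[52, -155, 0], [0, 0, 0], 15], [[54, -165, -10], [0, 0, 0], 15], [[54, -165, -30], [0, 0, 0], 15], [[54, -165, -50], [0, 0, 0], 15]]}}

```text
time_s: 8.6
tool_pos: [0.4948, -0.2384, 0.1409]
ee_rot: [-0.002, 1.0, 0.004, 0.004]
force: [-0.4, -0.1, -1.9]
finger_gap: 0.25
```

{"fn": "arm_command", "kwargs": {"moves": [[[0, 3, -20], [0, 0, 0], 15], [[0, 3, -45], [0, 0, 0], 15], [[0, 3, -70], [0, 0, 0], 15], [[0, 3, -95], [0, 0, 0], 15], [[0, 3, -115], [0, 0, 0], 15], [[0, 3, -130], [0, 0, 0], 15], [[0, 3, -140], [0, 0, 0], 15], [[0, 3, -145], [0, 0, 0], 15]]}}

```text
time_s: 9.4
tool_pos: [0.4944, -0.2348, -0.0049]
ee_rot: [-0.002, 1.0, 0.004, 0.003]
force: [-0.0, -0.3, -0.9]
finger_gap: 0.248
```

Run:
```python
from h import *
a=camera("scene");w=camera("wrist");o=manip.observe();print(o["tool_pos"],o["force"])
h=cv2.cvtColor(a["img"],cv2.COLOR_BGR2HSV).astype(int)
m=((abs(h[...,0]-110)<12)&(h[...,1]>120)).astype(np.uint8); m[:, :100]=0;m[:,220:]=0
print(cv2.boundingRect(m), onz(a,*np.argwhere(m).mean(0)[::-1],.012))
X=np.zeros((384,800,3),np.uint8)
X[:384,:288]=w["img"][:,112:400]; X[:384,290:796]=cv2.resize(a["img"][175:243,105:195],(506,384))
cv2.imwrite("pics/m4.png",X)
```

```text
[ 0.49469452 -0.23515716 -0.0043296 ] [ 0.62776762  0.7006568  -2.10857412]
(131, 152, 38, 66) [ 0.49509762 -0.23348877  0.012     ]
```

View pics/m4.png

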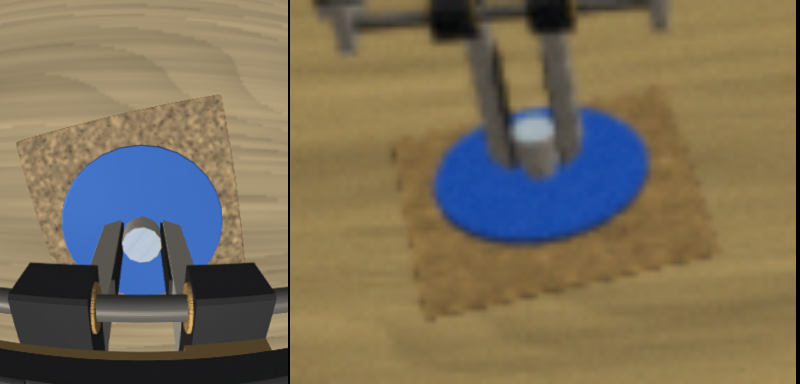

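The lid is level and centred over the mat. Lowering to contact.

{"fn": "arm_command", "kwargs": {"moves": [[[2, 0, -1], [0, 0, 0], 15], [[3, 0, -2], [0, 0, 0], 15], [[3, 0, -3], [0, 0, 0], 15], [[3, 0, -4], [0, 0, 0], 15], [[3, 0, -5], [0, 0, 0], 15], [[3, 0, -5.5], [0, 0, 0], 15], [[3, 0, -6], [0, 0, 0], 15], [[3, 0, -6], [0, 0, 0], 15]]}}

```text
time_s: 10.3
tool_pos: [0.4976, -0.2351, -0.0104]
ee_rot: [-0.002, 1.0, 0.004, 0.004]
force: [-0.2, 0.0, -1.5]
finger_gap: 0.25
```

{"fn": "arm_command", "kwargs": {"moves": [[[0, 0, -0.3], [0, 0, 0], 15], [[0, 0, -0.6], [0, 0, 0], 15], [[0, 0, -1], [0, 0, 0], 15], [[0, 0, -1.3], [0, 0, 0], 15], [[0, 0, -1.6], [0, 0, 0], 15], [[0, 0, -1.6], [0, 0, 0], 15], [[0, 0, -1.6], [0, 0, 0], 15], [[0, 0, -1.6], [0, 0, 0], 15]]}}

```text
time_s: 11.1
tool_pos: [0.4977, -0.2351, -0.0113]
ee_rot: [-0.002, 1.0, 0.004, 0.004]
force: [-1.6, 1.2, 4.6]
finger_gap: 0.253
```

Contact at the expected height, with 4.6 N upward. Releasing and backing off.

{"fn": "arm_command", "kwargs": {"moves": [[[0, 0, 0], [0, 0, 0], 26], [[0, 0, 0], [0, 0, 0], 30], [[0, 0, 0], [0, 0, 0], 45], [[0, 0, 0], [0, 0, 0], 60], [[0, 0, 0], [0, 0, 0], 60], [[0, 0, 10], [0, 0, 0], 60], [[0, 0, 30], [0, 0, 0], 60], [[0, 0, 60], [0, 0, 0], 60]]}}

```text
time_s: 11.9
tool_pos: [0.4962, -0.2341, 0.0482]
ee_rot: [-0.003, 1.0, 0.004, 0.002]
force: [0.6, -0.3, 0.8]
finger_gap: 0.637
```

{"fn": "arm_command", "kwargs": {"moves": [[[0, 0, 40], [0, 0, -2], 80], [[0, 0, 80], [0, 0, -4], 80], [[0, 10, 120], [0, 0, -4], 80], [[5, 30, 150], [0, 0, -4], 80], [[15, 60, 160], [0, 0, -4], 80], [[25, 90, 160], [0, 0, -4], 80], [[25, 90, 160], [0, 0, -4], 80], [[25, 90, 160], [0, 0, -4], 80]]}}

```text
time_s: 12.7
tool_pos: [0.5212, -0.1438, 0.2087]
ee_rot: [-0.003, 1.0, -0.03, 0.002]
force: [0.2, -0.7, -0.1]
finger_gap: 0.851
```

Run:
```python
from h import *
import pickle
w=camera("wrist");a=camera("scene");b=camera("top");pickle.dump((w,a,b),open("v1.pkl","wb"));o=manip.observe();print(o["tool_pos"],o["ee_rot"],o["joints"])
X=np.zeros((600,800,3),np.uint8)
X[:384,:512]=w["img"]
X[:280,515:795]=cv2.resize(a["img"][155:245,105:195],(280,280))
X[300:600,515:795]=cv2.resize(a["img"][155:235,205:280],(280,300),interpolation=2)
X[390:600,:510]=cv2.resize(b["img"][200:267,130:295],(510,210),interpolation=2)
cv2.imwrite("pics/m5.png",X)
```

```text
[ 0.52072222 -0.14492982  0.20791541] [-0.00310296  0.99949089 -0.03170437  0.00177791] [-0.43657951  0.1068765   1.58666773  0.00715943  1.44722771  1.19675708]
```

View pics/m5.png

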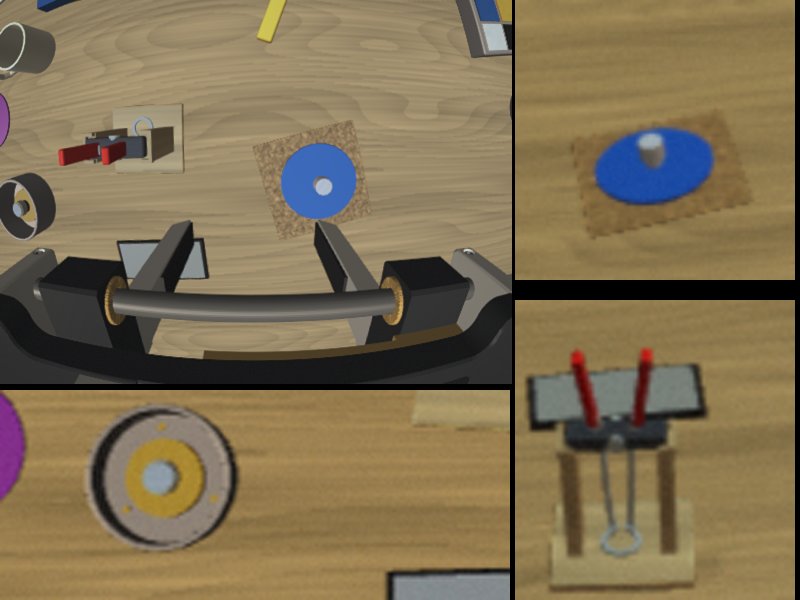

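The lid lies knob up, well on the mat. The open gearbox shows its axle at bottom-left crop (160,478). The pliers' handles are at wrist (80,155) and (115,152). Measuring axle and pliers now while moving above the pliers.

Run:
```python
from h import *
import pickle;w,a,b=pickle.load(open("v1.pkl","rb"))
for nm,c,(cx,cy) in(("top",b,(182,228)),("scene",a,(314,183))):
    h=cv2.cvtColor(c["img"],cv2.COLOR_BGR2HSV).astype(int)
    yy,xx=np.mgrid[:384,:512]; near=np.hypot(xx-cx,yy-cy)<26
    br=(h[...,1]>120)&(h[...,0]>12)&(h[...,0]<32)&near&(np.hypot(xx-cx,yy-cy)<16)
    br=cv2.morphologyEx(br.astype(np.uint8),cv2.MORPH_OPEN,np.ones((2,2)))
    k,_=cv2.findContours(br,cv2.RETR_EXTERNAL,cv2.CHAIN_APPROX_NONE);k=max(k,key=cv2.contourArea);e=cv2.fitEllipse(k)
    print(nm,"brass",np.round(e[0],1),np.round(e[1],1),np.round(onz(c,*e[0],.026)*1e3,1))
    s=(h[...,1]<75)&(h[...,2]>105)&(np.hypot(xx-cx,yy-cy)<9); n,l,st,ce=cv2.connectedComponentsWithStats(s.astype(np.uint8))
    for i in range(1,n):
        if st[i,4]>15: print(nm,"axle",ce[i],st[i],np.round(onz(c,*ce[i],.05)*1e3,1))
# handle tops: extreme pts of red blobs, top & scene & wrist
for nm,c,box in(("top",b,(270,170,315,200)),("scene",a,(205,155,250,200)),("wrist",w,(40,120,140,180))):
    h=cv2.cvtColor(c["img"],cv2.COLOR_BGR2HSV).astype(int); x0,y0,x1,y1=box
    red=(((h[...,0]<8)|(h[...,0]>172))&(h[...,1]>120)&(h[...,2]>60)); m=np.zeros_like(red);m[y0:y1,x0:x1]=red[y0:y1,x0:x1]
    n,l,st,ce=cv2.connectedComponentsWithStats(m.astype(np.uint8))
    for i in range(1,n):
        if st[i,4]>10: print(nm,np.round(ce[i],1),st[i])
```

```text
top brass [183.9 228.7] [24.3 24.6] [489.1 258.   26. ]
top axle [180.8021978  227.36263736] [176 222  11  11  91] [491.8 261.9  50. ]
scene brass [308.7 189. ] [5.2 6.3] [483.2 249.4  26. ]
scene axle [314.60606061 184.06060606] [311 182   8   5  33] [491.9 264.6  50. ]
top [280.8 184.4] [278 180   7  10  52]
top [301.4 185.7] [296 181  11  10  80]
scene [223.2 178.2] [220 169   7  20  67]
scene [238.6 177.9] [236 168   6  21  57]
wrist [ 77.3 153.5] [ 58 143  41  23 600]
wrist [108.  152.7] [101 142  24  23 200]
```

{"fn": "arm_command", "kwargs": {"moves": [[[0, 20, 15], [0, 0, 0], 90], [[10, 40, 15], [0, 0, 0], 90], [[15, 60, 15], [-0.3, 0.2, 0], 90], [[20, 80, 15], [-0.3, 0.2, 0], 90], [[25, 105, 15], [-0.3, 0.2, 0], 90], [[32, 130, 15], [-0.3, 0.2, 0], 90], [[37, 153, 15], [-0.3, 0.2, 0], 90], [[37, 153, 15], [-0.3, 0.2, 0], 90]]}}

```text
time_s: 13.65
tool_pos: [0.5578, 0.0093, 0.2225]
ee_rot: [-0.001, 1.0, -0.031, -0.0]
force: [-0.4, -0.1, -0.1]
finger_gap: 0.96
```

Run:
```python
from h import *
import pickle
w=camera("wrist");a=camera("scene");pickle.dump((w,a),open("v2.pkl","wb"));o=manip.observe();print(o["tool_pos"],o["ee_rot"])
cv2.imwrite("pics/w6.png",cv2.resize(w["img"],(768,576)))
```

```text
[0.55751609 0.00711521 0.22254443] [-1.76815120e-05  9.99492412e-01 -3.18563740e-02 -2.99858982e-04]
```

View pics/w6.png

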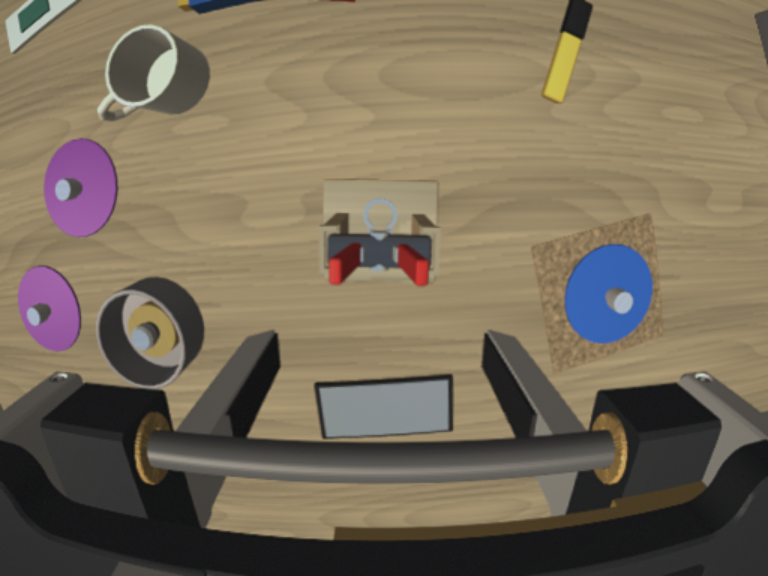

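Run:
```python
from h import *
import pickle
w,a=pickle.load(open("v2.pkl","rb"))
f=lambda u,v,z:np.round(onz(w,u/1.5,v/1.5,z,True)*1e3,1)
h=cv2.cvtColor(w["img"],cv2.COLOR_BGR2HSV).astype(int)
m=(((h[...,0]<8)|(h[...,0]>172))&(h[...,1]>120)&(h[...,2]>60)).astype(np.uint8)
n,l,st,ce=cv2.connectedComponentsWithStats(m)
for i in range(1,n):
    if st[i,4]>20: print(st[i],ce[i])
print("handle tops bottom edge",f(335,284,.185),f(421,285,.185),"top edge",f(335,262,.185),f(421,262,.185))
print("head top far edge",f(330,236,.117),f(431,236,.117))
print("ring",f(380,214,.0215), "rack base far corners",f(325,180,.008),f(438,181,.008))
# ring ellipse: bright low-sat
print("axle top",f(145,337,.05))
```

```text
[219 162  21  28 385] [228.77662338 175.49090909]
[265 163  21  28 387] [275.33850129 176.28940568]
handle tops bottom edge [571.2  35.5 185. ] [567.6 -13.7 185. ] top edge [584.   34.5 185. ] [581.1 -14.2 185. ]
head top far edge [589.5  44.5 117. ] [585.2 -27.5 117. ]
ring [593.6   8.7  21.5] rack base far corners [628.3  58.8   8. ] [620.9 -47.9   8. ]
axle top [493.7 254.6  50. ]
```

Run:
```python
from h import *
import pickle
w,a=pickle.load(open("v2.pkl","rb"));_,a1,b=pickle.load(open("v1.pkl","rb"))
def tri(rs):
    A=np.zeros((3,3));q=np.zeros(3)
    for o,d in rs:
        d=d/np.linalg.norm(d);M=np.eye(3)-np.outer(d,d);A+=M;q+=M@o
    p=np.linalg.solve(A,q);return p,[np.linalg.norm(np.cross(p-o,d/np.linalg.norm(d))) for o,d in rs]
X=np.zeros((600,800,3),np.uint8)
X[:400,:400]=cv2.resize(w["img"][120:200,212:292],(400,400),interpolation=2)
X[:400,400:]=cv2.resize(a1["img"][185:235,208:258],(400,400),interpolation=2)
cv2.imwrite("pics/ring.png",X)
print("scene z21.5",onz(a1,233.3,219,.0215))
print("tri",tri([ray(w,380/1.5,214/1.5,True),ray(a1,233.3,219)]))
# scale check
print("ring width wrist",onz(w,363/1.5,214/1.5,.0215,True),onz(w,397/1.5,214/1.5,.0215,True))
```

```text
scene z21.5 [0.59053092 0.01133273 0.0215    ]
tri (array([0.59388388, 0.00997034, 0.02436769]), [np.float64(0.0012811110692956798), np.float64(0.0012811110692956798)])
ring width wrist [0.5945577  0.02433445 0.0215    ] [ 0.59266944 -0.00690836  0.0215    ]
```

View pics/ring.png

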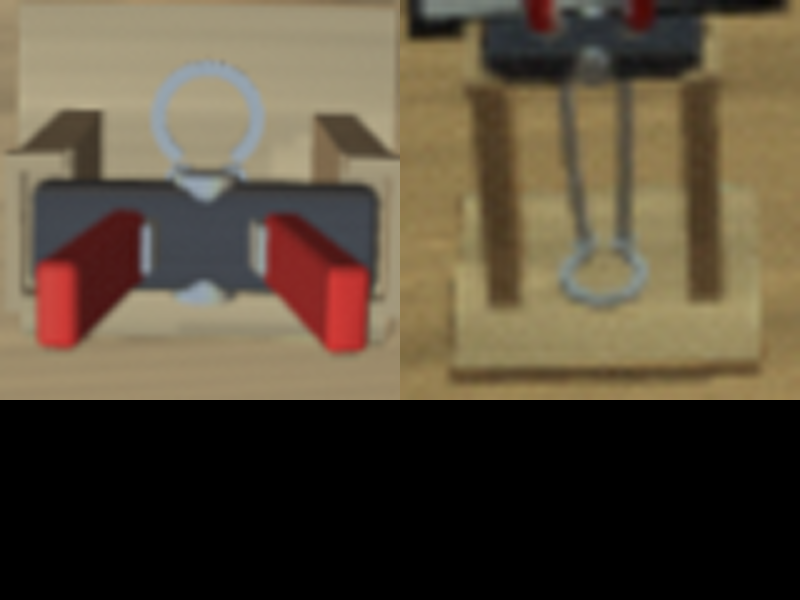

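The ring's centre triangulates to x ≈ 593.5, y ≈ 9.5, z ≈ 23 mm, which is about 18 mm ahead of the pliers' centre line, not 4.4 mm. I'll re-measure it once spread. Next I grip the handles. With the fingers ~30 mm short of the reported TCP, the target reading is z ≈ 116 mm.

{"fn": "arm_command", "kwargs": {"moves": [[[9, 1, 0], [0, 0, 0], 90], [[18, 2, 0], [0, 0, 0], 90], [[18, 2, -15], [0, 0, 0], 90], [[18, 2, -35], [0, 0, 0], 90], [[18, 2, -60], [0, 0, 0], 90], [[18, 2, -85], [0, 0, 0], 90], [[18, 2, -100], [0, 0, 0], 90], [[18, 2, -106], [0, 0, 0], 90]]}}

```text
time_s: 14.55
tool_pos: [0.5736, 0.009, 0.1136]
ee_rot: [-0.0, 0.999, -0.032, -0.003]
force: [0.3, 1.2, 0.4]
finger_gap: 0.956
```

Run:
```python
from h import *
import pickle
w=camera("wrist");a=camera("scene");pickle.dump((w,a),open("v3.pkl","wb"));o=manip.observe();print(o["tool_pos"],o["ee_rot"],o["force"])
h=cv2.cvtColor(w["img"],cv2.COLOR_BGR2HSV).astype(int)
m=(((h[...,0]<8)|(h[...,0]>172))&(h[...,1]>120)&(h[...,2]>60)).astype(np.uint8)
n,l,st,ce=cv2.connectedComponentsWithStats(m)
for i in range(1,n):
    if st[i,4]>20: print(st[i],ce[i])
cv2.imwrite("pics/w7.png",w["img"])
```

```text
[0.57480815 0.00901857 0.11542162] [-1.23369496e-04  9.99486907e-01 -3.20010190e-02 -1.35761966e-03] [ 0.44688907  0.14942057 -0.08363042]
[ 198  209   37   58 1142] [215.37215412 238.20928196]
[ 270  209   36   60 1167] [287.88003428 238.94173093]
```

{"fn": "arm_command", "kwargs": {"moves": [[[1, 1, 0], [0, 0, 0], 70], [[1, 1, 0], [0, 0, 0], 60], [[1, 1, 0], [0, 0, 0], 55], [[1, 1, 0], [0, 0, 0], 50], [[1, 1, 0], [0, 0, 0], 45], [[1, 1, 0], [0, 0, 0], 40], [[1, 1, 0], [0, 0, 0], 35], [[1, 1, 0], [0, 0, 0], 30]], "squeeze": 26}}

```text
time_s: 15.45
tool_pos: [0.5783, 0.0097, 0.1195]
ee_rot: [0.0, 0.999, -0.032, 0.002]
force: [-3.0, -0.3, 11.4]
finger_gap: 0.373
```

{"fn": "arm_command", "kwargs": {"moves": [[[0, 0, 0], [0, 0, 0], 30], [[0, 0, 0], [0, 0, 0], 30], [[0, 0, 0], [0, 0, 0], 30], [[0, 0, 0], [0, 0, 0], 30], [[0, 0, 0], [0, 0, 0], 30], [[0, 0, 0], [0, 0, 0], 30], [[0, 0, 0], [0, 0, 0], 30], [[0, 0, 0], [0, 0, 0], 30]]}}

```text
time_s: 16.25
tool_pos: [0.5784, 0.0097, 0.1196]
ee_rot: [0.0, 0.999, -0.032, 0.002]
force: [-0.1, 0.4, 2.9]
finger_gap: 0.376
```

Run:
```python
from h import *
w=camera("wrist");a=camera("scene");o=manip.observe();print(o["tool_pos"],o["ee_rot"],o["force"],o["finger_gap"]*94)
cv2.imwrite("pics/w8.png",w["img"]);cv2.imwrite("pics/s8.png",a["img"])
# ring candidates: low-saturation pixels over the wooden base in scene
h=cv2.cvtColor(a["img"],cv2.COLOR_BGR2HSV).astype(int)
m=((h[...,1]<85)&(h[...,2]>80)).astype(np.uint8);m[:195]=0;m[235:]=0;m[:,:210]=0;m[:,:]*=1;m[:,258:]=0
print("\n".join("".join("#" if v else "." for v in r) for r in m[195:235,210:258]))
```

```text
[0.57838603 0.00968396 0.11957191] [ 1.85111597e-04  9.99481309e-01 -3.21591440e-02  1.69378135e-03] [-0.44608382 -0.25283822  2.28507205] 35.375554493678074
....................#..#........................
.................#.........#....................
.................#.........#....................
.................#.........##...................
.................#.........##...................
................##..........#...................
................##..........#...................
................##..........##..................
................##..........##..................
................#............#..................
................##...........#..................
................#............#..................
................#............#..................
................#............##.......##........
................##...........##.................
................##...........##.................
...............###...........##.................
...............###...........###................
...............###............##................
...........
[... 317 characters left out ...]
..............
.................############...................
................................................
................................................
................................................
................................................
................................................
................................................
................................................
................................................
................................................
................................................
................................................
................................................
................................................
```

The handles are squeezed home (35.4 mm) and the mask shows the ring spread wide. Lifting straight up.

{"fn": "arm_command", "kwargs": {"moves": [[[0, 0, 2], [0, 0, 0], 30], [[0, 0, 5], [0, 0, 0], 30], [[0, 0, 10], [0, 0, 0], 30], [[0, 0, 18], [0, 0, 0], 30], [[0, 0, 30], [0, 0, 0], 30], [[0, 0, 45], [0, 0, 0], 30], [[0, 0, 60], [0, 0, 0], 30], [[0, 0, 75], [0, 0, 0], 30]]}}

```text
time_s: 17.15
tool_pos: [0.5789, 0.0097, 0.1967]
ee_rot: [0.0, 0.999, -0.032, 0.003]
force: [-0.1, -0.8, -1.8]
finger_gap: 0.376
```

{"fn": "arm_command", "kwargs": {"moves": [[[0, 5, 10], [0, 0, 0], 30], [[-5, 20, 20], [0, 0, 0], 30], [[-14, 40, 25], [0, 0, 0], 30], [[-25, 70, 25], [0, 0, 0], 30], [[-36, 100, 25], [0, 0, 0], 30], [[-46, 130, 25], [0, 0, 0], 30], [[-54, 155, 25], [0, 0, 0], 30], [[-60, 170, 25], [0, 0, 0], 30]]}}

```text
time_s: 17.95
tool_pos: [0.5173, 0.1824, 0.2219]
ee_rot: [-0.0, 1.0, -0.031, 0.002]
force: [0.3, 0.0, -1.5]
finger_gap: 0.373
```

{"fn": "arm_command", "kwargs": {"moves": [[[-7, 20, 0], [0, 0, 0], 30], [[-14, 40, 0], [0, 0, 0], 30], [[-20, 60, 0], [0, 0, 0], 30], [[-25, 75, 0], [0, 0, 0], 30], [[-28, 83, 0], [0, 0, 0], 30], [[-28, 83, 0], [0, 0, 0], 30], [[-28, 83, 0], [0, 0, 0], 30], [[-28, 83, 0], [0, 0, 0], 30]]}}

```text
time_s: 18.75
tool_pos: [0.4896, 0.2646, 0.2219]
ee_rot: [0.0, 1.0, -0.031, 0.002]
force: [-0.6, -0.6, -2.7]
finger_gap: 0.375
```

Run:
```python
from h import *
import pickle
w=camera("wrist");a=camera("scene");b=camera("top");pickle.dump((w,a,b),open("v4.pkl","wb"));o=manip.observe();print(o["tool_pos"],o["ee_rot"],o["force"],o["finger_gap"]*94)
X=np.zeros((600,800,3),np.uint8)
X[:,:400]=cv2.resize(a["img"][120:210,285:345],(400,600),interpolation=2)
X[:400,400:]=cv2.resize(w["img"][110:210,205:305],(400,400),interpolation=2)
X[400:,400:]=cv2.resize(b["img"][195:255,120:240],(400,200),interpolation=2)
cv2.imwrite("pics/m9.png",X)
```

```text
[0.48959607 0.264752   0.22189164] [-4.37472076e-05  9.99503999e-01 -3.14181127e-02  2.15800456e-03] [-1.04909129 -0.06605835 -1.99139675] 35.34179140530587
```

View pics/m9.png

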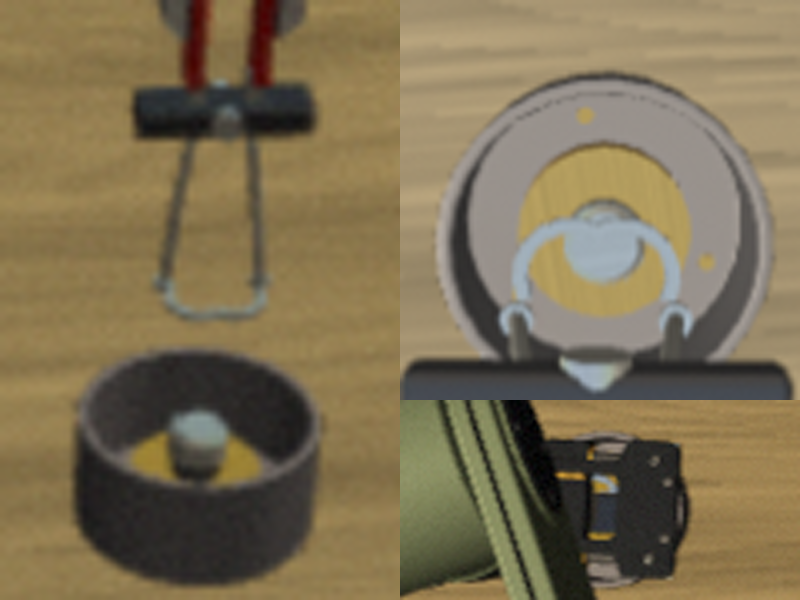

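The wrist view shows the ring spread, its eyes at (234,190) and (274,190) in the full image, with the axle top at about (256,171). Scene and wrist both show the pliers upright over the gearbox. Casting rays for both.

```bash
cat > ring.py <<'E'
from h import *
def pt(w,u,v,z): return np.round(onz(w,205+(u-400)/4,110+v/4,z,True)*1e3,1)
E
python3 - <<'E'
from ring import *
import pickle
w,a,b=pickle.load(open("v4.pkl","rb"))
z=.1238
for n,u,v in(("eyeL",515,320),("eyeR",676,320),("front out",597,219),("front in",597,238),("L out",511,275),("R out",683,275),("L in",530,275),("R in",663,275)): print(n,pt(w,u,v,z))
for n,u,v in(("axle",604,245),("L",565,245),("R",643,245),("bot",604,283)): print(n,pt(w,u,v,.05))
print("brass L R T B",[pt(w,u,v,.026) for u,v in((518,230),(690,230),(604,142),(604,318))])
# scene: triangulate eyes: left(157,283) right(268,283) of 6.667x crop
for nm,us,uw in(("-y eye",(160,284),(676,320)),("+y eye",(266,284),(515,320))):
    o1,d1=ray(a,285+us[0]/6.667,120+us[1]/6.667);o2,d2=ray(w,205+(uw[0]-400)/4,110+uw[1]/4,True)
    d1/=np.linalg.norm(d1);d2/=np.linalg.norm(d2);s=np.linalg.lstsq(np.c_[d1,-d2],o2-o1,rcond=None)[0];print(nm,np.round((o1+s[0]*d1)*1e3,1),np.round((o2+s[1]*d2)*1e3,1))
print("scene axle",onz(a,285+198/6.667,120+425/6.667,.05))
# legs tilt: head centre in scene vs ring
print("scene ring front",onz(a,285+217/6.667,120+315/6.667,z))
E
```

```text
eyeL [486.7 287.  123.8]
eyeR [484.1 244.  123.8]
front out [512.7 263.5 123.8]
front in [507.6 263.8 123.8]
L out [499.1 287.2 123.8]
R out [496.3 241.6 123.8]
L in [498.8 282.1 123.8]
R in [496.6 246.9 123.8]
axle [491.5 262.3  50. ]
L [492.3 275.   50. ]
R [490.7 249.6  50. ]
bot [478.8 263.1  50. ]
brass L R T B [array([494. , 291.8,  26. ]), array([490.4, 232.3,  26. ]), array([522.7, 260.3,  26. ]), array([460.8, 264. ,  26. ])]
-y eye [484.8 245.3 125. ] [484.4 244.1 125.2]
+y eye [487.7 292.2 123. ] [486.5 287.1 122.9]
scene axle [0.49035613 0.26516338 0.05      ]
scene ring front [0.50985942 0.26579454 0.1238    ]
```

Axle at (491.8, 262.2), and the spread ring's centre at about (490.3, 264.7). I'll shift +1.5, −2.5 mm and lower to just above the axle, then check again.

{"fn": "arm_command", "kwargs": {"moves": [[[1.5, -2.5, 0], [0, 0, 0], 30], [[1.5, -2.5, -8], [0, 0, 0], 30], [[1.5, -2.5, -20], [0, 0, 0], 30], [[1.5, -2.5, -34], [0, 0, 0], 30], [[1.5, -2.5, -48], [0, 0, 0], 30], [[1.5, -2.5, -58], [0, 0, 0], 30], [[1.5, -2.5, -64], [0, 0, 0], 30], [[1.5, -2.5, -66], [0, 0, 0], 30]]}}

```text
time_s: 19.7
tool_pos: [0.4905, 0.2621, 0.1547]
ee_rot: [0.0, 1.0, -0.031, 0.001]
force: [-0.1, -0.6, -1.9]
finger_gap: 0.374
```

```bash
cat > asc.py <<'E'
from h import *
w=camera("wrist");o=manip.observe();T=o["tool_pos"];print(T*1e3,o["ee_rot"],o["force"],o["finger_gap"]*94)
zr=T[2]-.0996+.0015
h=cv2.cvtColor(w["img"],cv2.COLOR_BGR2HSV).astype(int)
def pf(p):
    P=np.array(w["pose"]); q=P[:3,:3].T@(np.array(p)-P[:3,3]); r=np.hypot(q[0],q[1]);t=np.arctan2(r,q[2]); return np.array([w["cx"]+w["fx"]*t*q[0]/r,w["cy"]+w["fy"]*t*q[1]/r])
print("ring z",zr,"expected axle top px",pf([.4918,.2622,.05]),"ring centre px",pf([T[0]+.0007,T[1],zr]))
r0,r1,c0,c1=150,206,218,290
# b=bluish steel, y=brass, .=other ; steel hue ~100-115
S=(h[...,0]>85)&(h[...,0]<130)&(h[...,1]>15); Y=(h[...,0]>12)&(h[...,0]<35)&(h[...,1]>100)
for r in range(r0,r1): print(r,"".join("#" if S[r,c] and h[r,c,2]>120 else ("s" if S[r,c] else ("y" if Y[r,c] else ".")) for c in range(c0,c1)))
E
python3 asc.py
```

```text
[490.75168978 262.1742744  155.0472891 ] [ 1.64253061e-04  9.99506377e-01 -3.13741027e-02  1.62507555e-03] [-0.56106296 -0.23415183 -2.29503817] 35.20085078220723
ring z 0.05694728910257646 expected axle top px [254.22307604 183.31401054] ring centre px [254.28323797 185.13075264]
150 ........................................................................
151 ........................................................................
152 ................................yyyyyyyyy...............................
153 ............................yyyyyyyyyyyyyyyy............................
154 ..........................yyyyyyyyyyyyyyyyyyyyy.........................
155 ........................yyyyyyyyyyyyyyyyyyyyyyyy........................
156 ......................yyyyyyyyyyyyyyyyyyyyyyyyyyyy......................
157 .....................yyyyyyyyyyyyyyyyyyyyyyyyyyyyyy.....................
158 ....................yyyyyyyyyyyyyyyyyyyyyyyyyyyyyyyyy...................
159 ...................yyyyyyyyyyyyyyyyyyyyyyyyyyyyyyyyyyy..................
160 ..................yyyyyyyyyyyyyyyyyyyyyyyyyy
[... 2793 characters left out ...]
.......
197 ...........y........yyyyyyyy................yyyyyyyy....................
198 ......................yyyyy..................yyyyyy.....................
199 .......................yyyy..................yyyyy......................
200 .............................##s..............yyy.......................
201 .............................#########..................................
202 .............................#########..................................
203 .............................#########..................................
204 ..............................s#######..................................
205 ...............................s######..................................
```

Run:
```python
from h import *
w=camera("wrist");f=lambda u,v,z:np.round(onz(w,u,v,z,True)*1e3,1)
print("front outer",f(254.3,165,.057),"front in(side)",f(249,168.2,.057),f(261,168.2,.057),"nub in",f(254.3,169.7,.057))
print("L in/out",f(237.7,179,.057),f(233,179,.057),"R in/out",f(270.8,179,.057),f(274.7,179,.057),"eyes",f(233,190,.057),f(275,190,.057))
print("axle top c",f(253.6,183,.05),"edges L R T B",f(242.9,183,.05),f(264,183,.05),f(254,173.7,.05),f(254,192.5,.05))
```

```text
front outer [513.4 261.   57. ] front in(side) [510.3 266.7  57. ] [509.6 254.1  57. ] nub in [508.4 261.3  57. ]
L in/out [499.5 279.4  57. ] [499.8 284.4  57. ] R in/out [497.3 244.4  57. ] [497.1 240.3  57. ] eyes [487.8 285.4  57. ] [485.  240.5  57. ]
axle top c [492.5 263.   50. ] edges L R T B [493.2 274.6  50. ] [491.8 251.7  50. ] [502.7 261.9  50. ] [481.8 263.2  50. ]
```

Ring and axle are centred within about 1 mm. I'll apply (+1, +0.5) and slide down.

{"fn": "arm_command", "kwargs": {"moves": [[[1, 0.5, 0], [0, 0, 0], 30], [[1, 0.5, -3], [0, 0, 0], 30], [[1, 0.5, -6], [0, 0, 0], 30], [[1, 0.5, -9], [0, 0, 0], 30], [[1, 0.5, -12], [0, 0, 0], 30], [[1, 0.5, -15], [0, 0, 0], 30], [[1, 0.5, -18], [0, 0, 0], 30], [[1, 0.5, -18], [0, 0, 0], 30]]}}

```text
time_s: 20.6
tool_pos: [0.4916, 0.2626, 0.137]
ee_rot: [0.0, 1.0, -0.031, 0.002]
force: [0.9, 0.1, -2.4]
finger_gap: 0.376
```

```bash
python3 asc.py
```

```text
[491.88634795 262.69803341 137.35529863] [ 1.05175007e-04  9.99505342e-01 -3.14006416e-02  1.74945339e-03] [-0.75298936 -0.22943371 -1.49690836] 35.283361985144616
ring z 0.039255298634266106 expected axle top px [254.8792448  188.37276933] ring centre px [254.32272198 185.20396507]
150 ........................................................................
151 ........................................................................
152 ........................................................................
153 ........................................................................
154 ........................................................................
155 ................................yyyyyyyy................................
156 .............................yyyyyyyyyyyyyyyy...........................
157 ..........................yyyyyyyyyyyyyyyyyyyyyy........................
158 ........................yyyyyyyyyyyyyyyyyyyyyyyyy.......................
159 .......................yyyyyyyyyyyyyyyyyyyyyyyyyyyy.....................
160 .....................yyyyyyyyyyyyyyyyyyyyy
[... 2795 characters left out ...]
.......
197 ....................yyyyyyy...................yyyyyy......y.............
198 ....................yyyyyyy..................yyyyyyy.....y..............
199 ..........yy........yyyyyyy..................yyyyyyy....................
200 .............................##s..............yyyyyy....................
201 .............................#########..................................
202 .............................#########..................................
203 .............................#########..................................
204 ..............................s#######..................................
205 ...............................s######..................................
```

The ring is around the axle, with brass visible all round between them and no side force. Descending the rest.

{"fn": "arm_command", "kwargs": {"moves": [[[0, -0.5, -1.5], [0, 0, 0], 30], [[0, -0.5, -3], [0, 0, 0], 30], [[0, -0.5, -4.5], [0, 0, 0], 30], [[0, -0.5, -6], [0, 0, 0], 30], [[0, -0.5, -7.5], [0, 0, 0], 30], [[0, -0.5, -8.5], [0, 0, 0], 30], [[0, -0.5, -9.5], [0, 0, 0], 30], [[0, -0.5, -9.5], [0, 0, 0], 30]]}}

```text
time_s: 21.45
tool_pos: [0.4918, 0.2622, 0.1277]
ee_rot: [0.0, 1.0, -0.031, 0.002]
force: [0.0, -0.1, -2.2]
finger_gap: 0.372
```

{"fn": "arm_command", "kwargs": {"moves": [[[0, 0, -0.3], [0, 0, 0], 30], [[0, 0, -0.6], [0, 0, 0], 30], [[0, 0, -0.9], [0, 0, 0], 30], [[0, 0, -1.2], [0, 0, 0], 30], [[0, 0, -1.5], [0, 0, 0], 30], [[0, 0, -1.5], [0, 0, 0], 30], [[0, 0, -1.5], [0, 0, 0], 30], [[0, 0, -1.5], [0, 0, 0], 30]]}}

```text
time_s: 22.25
tool_pos: [0.4918, 0.2622, 0.1262]
ee_rot: [0.0, 1.0, -0.031, 0.002]
force: [-0.1, 0.1, -2.1]
finger_gap: 0.371
```

{"fn": "arm_command", "kwargs": {"moves": [[[0, 0, -0.3], [0, 0, 0], 30], [[0, 0, -0.6], [0, 0, 0], 30], [[0, 0, -0.9], [0, 0, 0], 30], [[0, 0, -1.2], [0, 0, 0], 30], [[0, 0, -1.2], [0, 0, 0], 30], [[0, 0, -1.2], [0, 0, 0], 30], [[0, 0, -1.2], [0, 0, 0], 30], [[0, 0, -1.2], [0, 0, 0], 30]]}}

```text
time_s: 23.05
tool_pos: [0.4921, 0.2623, 0.1258]
ee_rot: [0.0, 1.0, -0.031, 0.002]
force: [-1.9, -1.4, 5.5]
finger_gap: 0.372
```

```bash
python3 asc.py | head -60
python3 - <<'E'
from h import *
print(manip.observe()["force"],manip.observe()["joints"])
E
```

```text
[492.05100047 262.28017786 125.82319142] [ 3.41958919e-05  9.99505453e-01 -3.13819757e-02  2.00502524e-03] [-2.20390623 -0.67622593  6.1192116 ] 35.445988803151
ring z 0.027723191421061666 expected axle top px [254.63569898 191.62671047] ring centre px [254.43873925 185.42820452]
150 ........................................................................
151 ........................................................................
152 ........................................................................
153 ........................................................................
154 ........................................................................
155 ........................................................................
156 ........................................................................
157 ...............................yyyyyyyyyyy..............................
158 ............................yyyyyyyyyyyyyyyyy...........................
159 .........................yyyyyyyyyyyyyyyyyyyyyyy........................
160 .......................yyyyyyyyyyyyyyyyyyyyyy
[... 2929 characters left out ...]
.yyy......yyy...........
199 .............yy.....yyyyy.......................yyyy......yy............
200 .......................yy.....#.................yyyy......yy............
201 .............................#########..................................
202 .............................#########..................................
203 .............................#########..................................
204 ..............................s#######..................................
205 ...............................s######..................................
[-2.20390623 -0.67622593  6.1192116 ] [ 3.35524083e-01  2.11979056e-01  1.64004567e+00 -1.56550511e-03
  1.28584965e+00  1.96953207e+00]
```

Touching the bearing at reading z = 125.8 (about 8 N) fixes the ring's underside at 26 mm there. I'll rise 1.2 mm so the hand carries it.

{"fn": "arm_command", "kwargs": {"moves": [[[0, 0, 0.6], [0, 0, 0], 30], [[0, 0, 1.2], [0, 0, 0], 30], [[0, 0, 1.2], [0, 0, 0], 30], [[0, 0, 1.2], [0, 0, 0], 30], [[0, 0, 1.2], [0, 0, 0], 30], [[0, 0, 1.2], [0, 0, 0], 30], [[0, 0, 1.2], [0, 0, 0], 30], [[0, 0, 1.2], [0, 0, 0], 30]]}}

```text
time_s: 23.9
tool_pos: [0.492, 0.2623, 0.127]
ee_rot: [0.0, 1.0, -0.031, 0.002]
force: [0.1, 0.3, -1.8]
finger_gap: 0.378
```

Run:
```python
from h import *
w=camera("wrist");o=manip.observe();print(o["tool_pos"],o["ee_rot"],o["force"],o["ft_torque"],o["finger_gap"]*94)
# ring/axle clearance on row 180 and front, at ring level; lid in top view
h=cv2.cvtColor(w["img"],cv2.COLOR_BGR2HSV).astype(int)
Y=(h[...,0]>12)&(h[...,0]<35)&(h[...,1]>100)
for r in(180,184,188): print(r,"".join("y" if v else "." for v in Y[r,225:285]))
f=lambda u,v,z:np.round(onz(w,u,v,z,True)*1e3,1)
print("front in",f(254.3,169.5,.0287),"L/R in",f(237.7,179,.0287),f(270.8,179,.0287))
a=camera("scene");h=cv2.cvtColor(a["img"],cv2.COLOR_BGR2HSV).astype(int)
m=((abs(h[...,0]-110)<12)&(h[...,1]>120)).astype(np.uint8);m[:,:120]=0;m[:,200:]=0;m[:180]=0;m[235:]=0
print("lid",onz(a,*np.argwhere(m).mean(0)[::-1],.012))
```

```text
[0.49208039 0.26228157 0.12702291] [ 2.65034113e-05  9.99505875e-01 -3.13673298e-02  2.02370826e-03] [-0.52406825 -0.11925792 -2.21550728] [ 0.04438251 -0.01461812  0.01938477] 35.21793810428915
180 ...yyyyy.....yyyyyy.....................yyyyyy.....yyyyyy...
184 ..yyyyyyy....yyyy.........................yyy.....yyyyyyy...
188 ..yyy.........yy...........................yy........yyyy...
front in [510.  261.4  28.7] L/R in [500.8 279.6  28.7] [498.7 244.5  28.7]
lid [ 0.50157282 -0.23306454  0.012     ]
```

```bash
python3 -c "
from cell import manip
print(manip.job_done())"
```

```text
the job is handed in; nothing more can be done
None
```

The job is done and handed in at about 24 s. The blue lid lies knob up on the cork mat. The pliers are held upright and fully squeezed, with the spread ring around the axle at the groove.

**Last checks**
- **Handles:** the opening was about 35 mm (36 mm is squeezed home).
- **Height:** a light touch on the bearing (about 8 N) gave the level of its top. I then raised the ring about 1.2 mm, so its underside is at about 27 mm.
- **Force:** the sensor reads about 2.2 N, the pliers' own weight, with almost no side force.
- **Centring:** the ring is centred on the axle within about 1 mm, and brass shows between ring and axle at both sides and the front. The gap at the back was not checked.
- **Lid:** it was about 7 mm or less from the mat's centre, with roughly 12 mm or more of mat all round.

**What failed or disagreed**
- **First knob grasp:** it closed on air. The fingers end about 30 mm short of the reported TCP, seen in two views. I allowed for that from then on, and nothing was disturbed.
- **Ring centre:** closed, it measured about 18 mm ahead of the pliers' centre line, not 4.4 mm. Spread, it fitted the stated 4.4 mm.
- **Late pictures:** I had used all 12 picture views, so the checks after that were by colour masks and forces only. I kept clear of the phone, mug and marker, but did not check them in a final picture.

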